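Open the label printer past its hidden safety catch

ROBOT

A 7-joint arm with a two-finger parallel gripper is mounted at the origin on a cart in front of the work surface, level with it; the furniture and walls round the work are solid. World frame = base frame: x ahead of the robot, y to its left, z up, the work surface at z = 0. Lengths are in m, angles in rad, forces in N, time in s.
With the tool pointing down it reaches from about 0.35 to 0.9 m from the base axis. Payload 8.1 kg.
Tool frame: the origin (TCP) lies midway between the tips of the shut fingers; the grasp point (between the pads) lies 19 mm behind it; z points along the fingers, y is the line along which they close (so a half turn about z gives the same grasp; the last joint's range is limited). The gripper opens to 92 mm and grips with 3 to 60 N. Pads are 19 mm wide; open, the fingers measure 130 mm over their backs; the gripper's body (75 mm by 190 mm) begins 47 mm behind the grasp point.
Start: joints at [-1.226, 0.434, 0.025, 1.573, -0.012, 1.134, -0.075], TCP at [0.271, 0.563, 0.227] pointing down, gripper open.
Joint ranges: [-2.62, 2.62], [-0.44, 2.09], [-1.27, 1.32], [0.08, 2.57], [-1.32, 4.46], [0.12, 2], [-2.74, 2.74]. Speed limits (rad/s): [2.22, 2.22, 3.01, 3.01, 3.14, 3.14, 3.14].

INTERFACE

Orientations are given as a rotation vector (axis times angle).
In Python, from cell import arm gives the robot as it stands.
- The arm moves only by the tool carry_out, never from a script. Its arguments are lists of equal length, an entry for each row: "claw": the finger opening in cm, from 0 to 9.18; "delta_pos": the shift along the tool's x, y, z in cm, a list of three; "angular": the turn, a rotation vector about the tool's x, y, z in rad, a list of three. In form: {"claw": [claw, ...], "delta_pos": [[dx, dy, dz], ...], "angular": [[ax, ay, az], ...]}. A call has 1 to 20 rows; each row shifts and turns the commanded pose from where the row before left it, along the tool's axes as they then stand; what a row does not reach is not made up. A row lasts 1/10 s, in which the tool goes at most 50 mm and 8.59 degrees, less where a joint would pass 70% of its speed; a pose out of reach is approached as far as the arm can. A call with a gripper value outside its range is refused whole. The fingers move at their own pace and stop on an object; "force" is the grip in N (left out, the last holds). Time passes only in rows, so rows that do not move let the fingers close. It gives the time, the measured TCP pose, the force, the opening and the grip force at its end, in the units of the state.
- arm.observe(): the state, without advancing time (a new reading comes with each control period).
- arm.get_image(name): name is "side" or "top"; returns a dict with "frame" (384x512x3 uint8, red, green, blue), "mtx" (3x3 intrinsics, pixels), "dist" ([k1, k2, p1, p2, k3] as OpenCV has them; the pictures are not rectified), "T" (4x4, takes a point from camera to world coordinates). Camera axes: x right, y down, z forward; pixel columns grow to the right and rows downward; lengths in m; the calibration is good to about 2 mm. A picture is of the moment at which its call begins. There is no depth.
- arm.sign_off(): hands the job in; it is judged then, once.
Trained networks look in a picture, given as the dict that the camera call returned (one of the last four; its "shot" number tells which), for a name from the list of things; names that differ only in an ending like _2 or _b are one class to them, and where a whole thing is asked for, a point or a joint stands for the part that bears it (a point fixed in the world has none). Each returns a list of dicts, best first, with "conf" (0 to 1); they miss things now and then, are a little off and sometimes report something else, mostly with a low value. They report only what shows in the picture. A call takes as long as a camera call.
- arm.look_for(label, picture): "centre" ([column, row] as shares, 0 to 1, of the picture: columns of its width, rows of its height, amid what is visible of it).
- arm.trace(label, picture): "region" (384x512 bool, what is visible of it) and "centre" ([column, row] as shares, 0 to 1, of the picture: columns of its width, rows of its height, amid what is visible of it).
- arm.place_of(label, picture): "centre" ([column, row] as shares, 0 to 1, of the picture: columns of its width, rows of its height: a listed point, or the origin of a listed thing).
The state is a dict: "clock": time; "joints": joint angles; "dq": joint speeds; "joint_efforts": joint torques, N m; "position": TCP position; "ee_rot": TCP orientation; "force": force on the tool from outside, world axes, zero at the start; "ft_torque": the same for the moment, N m; "width": opening from 0.0 (shut) to 1.0 (fully open); "gripper_force": force on a finger pad.
Only numpy, scipy, OpenCV 4.12 (cv2) and the standard library are available. Lean on these libraries where they do the work, as an engineer would, in place of code of your own. Each camera call takes 0.05 s, during which the arm holds its last target. There are 200 camera calls.

TASK

Open the label printer so its roll can be changed: the blue cover has already popped up a little, but a hidden sprung catch under its raised front edge still holds it. Reach under that edge, feel for the catch's tab, push it to the printer's left against its spring (your left as you face the printer's front), lift the cover past the catch without forcing anything, and swing it up until it stands open by itself, well past half way to upright (60 degrees or a little more). Then let go and leave the things round about where they are.

Things in the scene. Friction and masses are not known exactly. Their poses are not given: they have to be found in the camera images.
- printer: White label printer, fixed to the counter: open-topped shell 110 (x) x 190 (y) x 152 (z) mm. Origin: centre of its underside. x points from its front to its back (away from the robot, give or take the yaw), y to its left for someone facing its front, z up. Front wall at x = -55 mm; the cover overhangs it by 55 mm, with free space below. Its parts stand no more than 25 N of push.
- cover (a joint): Angle of the blue cover, rad: 0 shut (level), grows as the front edge rises, stop at 1.45. Starts popped up at 0.11 to 0.16; while caught it rises only to about 0.2 (hook against keeper, rigid); hook above the keeper from about 0.35. The hinge is stiff (0.5 N m friction, cover about 0.3 kg): it stays where left; lifting takes about 4 to 6 N at the front edge.
- lip (a point): Middle of the cover's lower front edge (a smooth polished steel bead 9 mm thick, friction about 0.3), 160 mm from the hinge line; moves with the cover. Cover: blue plate 206 mm wide, 6 mm thick. x along the cover to the hinge, y left, z square to the plate, up. Nothing stands below the plate within 30 mm behind this edge but the catch's tab.
- parcel: Brown cardboard parcel, 85 x 111 x 43 mm, loose bystander; origin under its centre.
- letters: Bundle of letters, 112 x 191 x 37 mm, loose bystander; origin under its centre.
- tape: Roll of brown packing tape, 96 mm across, 48 mm high, loose bystander; origin under its centre.
- inkpad: Red and black ink pad, 71 x 112 x 19 mm, loose bystander; origin under its centre.
- search (a point): Under the overhang, 17 mm behind and 27 mm below the lip: mid-height of the hidden red tab (slippery, 4 mm thick in y; 2 to 29 mm behind the edge, reaching 52 mm down). Unmeasured along y: its right (-y) face lies 10 mm right to 30 mm left of this point. It moves only to the left (+y), sprung: 4 N at rest plus 0.25 N per mm; hook free after 8 to 9 mm, rigid stop at 20 mm; springs back.
- hinge (a point): Middle of the cover's hinge line, which runs along the printer's y at the top of its back wall: 50 mm behind the printer's origin, 154 mm above the counter.
- keeper_mid (a point): Free end of the steel keeper bar on the printer's front wall, under the cover (16 (x) x 60 (y) x 10 (z) mm; its end is 5 mm left of this point). It sits in a grey bracket that stands 23 mm out from the wall, 8 to 61 mm right of this point. The catch's steel post and hook hang beside and below the bar's end, 43 mm or more behind the lip, and move with the tab. Do not push on these.

How it is judged:
On the way:
1. the cover is lifted clear of the catch (value of joint cover above 0.4 rad), for 0.1 s.
At the end, for the whole second after the job is handed in: The cover stands open by itself at 0.9 rad (52 degrees) or more, at rest (value of joint cover above 0.9 rad and velocity of joint cover between -0.05 and 0.05 rad/s); the robot touches nothing.
It fails at once if the printer, its cover or its catch is pushed with more than 25 N (contact force between any of the fingers, the arm and printer above 25 N).
It fails at once if a bystander is moved by more than 20 mm (distance of any of parcel, letters, tape, inkpad from where it was at the start of the episode above 0.02 m).
It also fails if it takes over 54 s, if anything falls off the work surface, if the arm or the gripper's body presses on something with over 40 N, if the wrist force passes 120 N, or if a joint passes its speed limit or range.

## Working session

There is one attempt and no reset: what is moved stays moved. The work goes in short steps, Python scripts to look and compute and a tool call to move; the robot and the scene stay as the last step left them, time stands still between calls to the robot, and variables do not carry over. Pictures are saved under pics/ and viewed, at most 10 in all, crops included, and the job is handed in when it is done.

Besides the shell and the picture viewer there is one more tool, called after "Emit:" as name(argument=value, ...) on one line, values as JSON. carry_out: Moves the arm, as the interface text tells. Its arguments: {"type":"object","properties":{"claw":{"type":"array","items":{"type":"number"}},"delta_pos":{"type":"array","items":{"type":"array","items":{"type":"number"}}},"angular":{"type":"array","items":{"type":"array","items":{"type":"number"}}},"force":{"type":"number"}},"required":["claw","delta_pos","angular"]}

```bash
ls; mkdir -p pics; cat > h.py <<'E'
import numpy as np, cv2
from cell import arm
def ray(im,c):
    px=np.array([[c[0]*512,c[1]*384]],float).reshape(1,1,2)
    u=cv2.undistortPoints(px,im["mtx"],np.array(im["dist"]))[0,0]
    T=np.array(im["T"]); d=T[:3,:3]@np.array([u[0],u[1],1]); return T[:3,3],d/np.linalg.norm(d)
def tri(rs):
    A=0;b=0
    for o,d in rs:
        P=np.eye(3)-np.outer(d,d);A=A+P;b=b+P@o
    p=np.linalg.solve(A,b); return p,[np.linalg.norm((np.eye(3)-np.outer(d,d))@(p-o)) for o,d in rs]
def onz(r,z): o,d=r; return o+d*(z-o[2])/d[2]
def proj(im,p):
    T=np.linalg.inv(np.array(im["T"]));q,_=cv2.projectPoints(np.array(p,float).reshape(-1,3),cv2.Rodrigues(T[:3,:3])[0],T[:3,3],im["mtx"],np.array(im["dist"]));return q[:,0]
E
cat > a.py <<'E'
from h import *
s=arm.get_image("side");t=arm.get_image("top")
cv2.imwrite("pics/s0.png",s["frame"][:,:,::-1]);cv2.imwrite("pics/t0.png",t["frame"][:,:,::-1])
print(np.round(s["T"],3),np.round(t["T"],3))
for n in ["printer","lip","search","hinge","keeper_mid","parcel","letters","tape","inkpad"]:
    a=arm.place_of(n,s)[:2];b=arm.place_of(n,t)[:2]
    print(n,[(np.round(x["centre"]*np.array([512,384])).tolist(),round(x["conf"],2)) for x in a+b],len(a),len(b))
    if a and b:
        p,e=tri([ray(s,a[0]["centre"]),ray(t,b[0]["centre"])]);print("   ",p.round(4),np.round(e,4))
print(arm.observe())
E
python3 a.py
```

```text
pics
[[-0.833  0.486 -0.263  0.949]
 [ 0.553  0.734 -0.393  0.523]
 [ 0.002 -0.473 -0.881  1.32 ]
 [ 0.     0.     0.     1.   ]] [[-0.013 -0.998  0.056  0.498]
 [-1.     0.013 -0.    -0.023]
 [-0.    -0.056 -0.998  1.264]
 [ 0.     0.     0.     1.   ]]
printer [] 0 0
lip [([254.0, 189.0], 0.76), ([233.0, 182.0], 0.57)] 1 1
    [0.6041 0.0245 0.1634] [0.0032 0.0032]
search [([250.0, 196.0], 0.97), ([238.0, 175.0], 0.86), ([337.0, 178.0], 0.18)] 1 2
    [0.623  0.0159 0.1304] [0.0049 0.0049]
hinge [([310.0, 298.0], 0.56), ([222.0, 131.0], 0.57)] 1 1
    [0.7086 0.2065 0.1001] [0.1571 0.1571]
keeper_mid [([242.0, 200.0], 0.69), ([235.0, 177.0], 0.59)] 1 1
    [0.6312 0.016  0.1075] [0.0111 0.0111]
parcel [([310.0, 304.0], 0.86), ([251.0, 190.0], 0.42), ([144.0, 187.0], 0.73)] 2 1
    [ 0.6138  0.3502 -0.0461] [0.0082 0.0082]
letters [([196.0, 138.0], 0.89), ([337.0, 175.0], 0.87)] 1 1
    [ 0.6282 -0.3164  0.0274] [0.008 0.008]
tape [([353.0, 253.0], 0.83), ([158.0, 235.0], 0.92)] 1 1
    [4.320e-01 2.957e-01 4.000e-04] [0.0044 0.0044]
inkpad [([260.0, 120.0], 0.59), ([322.0, 249.0], 0.78)] 1 1
    [ 0.3806 -0.2768 -0.0148] [0.0013 0.0013]
{'clock': 1.0, 'joints': array([-1.2256186 ,  0.43448547,  0.02499453,  1.57317757, -0.01162376,
        1.13399369, -0.07509587]), 'dq': array([-0.00082741,  0.00109807,  0.00126166, -0.00108539, -0.00043715,
        0.00121202, -0.00115093]), 'joint_efforts': array([ 4.46132635e-04, -6.67657542e+01,  9.84034203e-01, -3.14818776e+01,
       -6.07023505e-02,  3.26275080e-02,  2.07729147e-05]), 'position': array([0.27062704, 0.56340098, 0.22675949]), 'ee_rot': array([-6.97637205e-01, -3.06315286e+00, -1.28745051e-04]), 'force': array([ 0.39917649, -0.23033784, -0.15282377]), 'ft_torque': array([-1.34610599e-02, -1.69547774e-02, -4.38813148e-05]), 'gripper_force': 0.0, 'width': 0.9965985810825304}
```

View pics/s0.png

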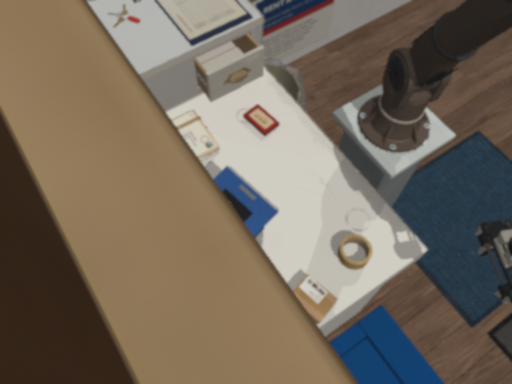

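View pics/t0.png

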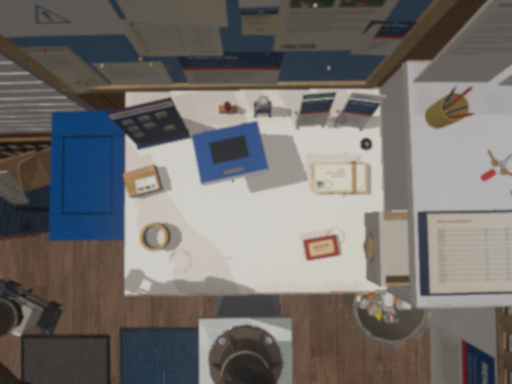

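```bash
cat > b.py <<'E'
from h import *
from scipy.optimize import least_squares
s=arm.get_image("side");t=arm.get_image("top")
f=t["frame"];hsv=cv2.cvtColor(f,cv2.COLOR_RGB2HSV)
tr=arm.trace("cover",t);print([(x["conf"],x["region"].sum()) for x in tr])
m=(tr[0]["region"]).astype(np.uint8)
m=cv2.morphologyEx(m,cv2.MORPH_CLOSE,np.ones((9,9)))
c=max(cv2.findContours(m,cv2.RETR_EXTERNAL,cv2.CHAIN_APPROX_NONE)[0],key=cv2.contourArea)
q=cv2.approxPolyDP(cv2.convexHull(c),6,True)[:,0];print(q.tolist())
hull=c[:,0].astype(float)
trs=arm.trace("cover",s);print([(x["conf"],x["region"].sum()) for x in trs])
def plate(p):
    x,y,yaw,th=p
    X=np.array([np.cos(yaw),np.sin(yaw),0]);Y=np.array([-np.sin(yaw),np.cos(yaw),0]);Z=np.array([0,0,1.])
    H=np.array([x,y,.154])+.05*X;u=-np.cos(th)*X+np.sin(th)*Z;n=np.sin(th)*X+np.cos(th)*Z
    return H,u,n,X,Y
def corners(p,r0=0.0,h=.012):
    H,u,n,X,Y=plate(p);return [H+u*r+Y*w+n*h for r,w in((.160,.103),(.160,-.103),(r0,-.103),(r0,.103))]
def res(p):
    th=p[3];k=proj(t,corners(p)); out=[]
    for pt in hull[::2]: out.append(abs(cv2.pointPolygonTest(k.astype(np.float32).reshape(-1,1,2),tuple(pt),True)))
    return np.array(out+[ (th-.135)/.02*3])
r=least_squares(res,[.68,.03,.21,.135],diff_step=1e-3,loss="soft_l1");print(r.x,r.cost,np.abs(r.fun).mean())
H,u,n,X,Y=plate(r.x);print("hinge",H,"lip",H+.16*u)
print(proj(t,corners(r.x)).round(1).tolist(),proj(s,corners(r.x)).round(1).tolist())
for im,nm in((s,"s1"),(t,"t1")):
    g=im["frame"][:,:,::-1].copy();k=proj(im,corners(r.x));o=k.mean(0).astype(int)-[50,45]
    g=cv2.resize(g[o[1]:o[1]+90,o[0]:o[0]+100],None,fx=4,fy=4,interpolation=cv2.INTER_CUBIC)
    cv2.polylines(g,[((k-o+.5)*4).astype(np.int32)],True,(0,255,0),1);globals()[nm]=g
cv2.imwrite("pics/fit.png",np.hstack([s1,t1]))
for n in ["lip","search","keeper_mid","hinge"]:
    print(n,[x["centre"]*np.array([512,384]) for x in (arm.place_of(n,s)[:1]+arm.place_of(n,t)[:1])])
print("pred lip",proj(s,H+.16*u),proj(t,H+.16*u))
E
python3 b.py
```

```text
[(0.57, np.int64(3531))]
[[256, 122], [268, 170], [202, 184], [192, 135]]
[(0.77, np.int64(2029))]
[0.7146137  0.03992809 0.19769327 0.13266467] 14.858358194670746 0.4355298501013916
hinge [0.76363982 0.04974849 0.154     ] lip [0.6081348  0.01859934 0.17516414]
[[200.9, 185.5], [268.8, 171.0], [257.4, 121.4], [191.4, 135.3]] [[279.1, 208.5], [227.4, 162.8], [186.8, 200.7], [237.7, 250.0]]
lip [array([189.4912, 138.5088]), array([234.8032, 177.2928])]
search [array([248.6784, 193.4976]), array([234.8032, 174.6048])]
keeper_mid [array([240.4864, 198.4128]), array([234.5984, 175.7952])]
hinge [array([224.2048, 128.7936])]
pred lip [[252.93446313 186.66566653]] [[235.14711595 179.12730494]]
```

View pics/fit.png

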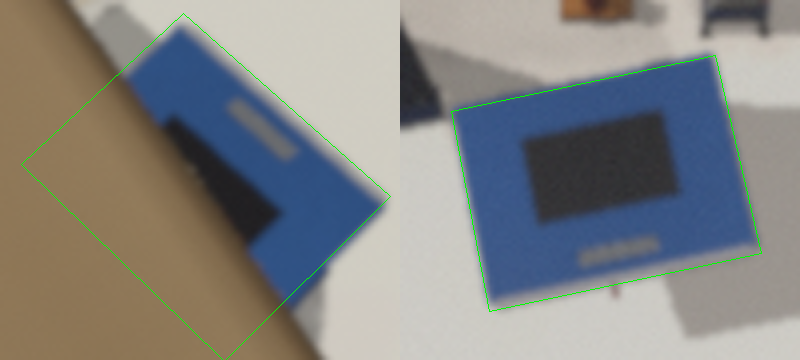

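```bash
cat > c.py <<'E'
from h import *
t=arm.get_image("top");f=t["frame"].astype(int)
print((f[177:188,224:244,0]-f[177:188,224:244,1]))
H=np.array([.7636,.0497,.154]);yaw=.1977;X=np.array([np.cos(yaw),np.sin(yaw),0]);Y=np.array([-np.sin(yaw),np.cos(yaw),0])
L=np.array([.6081,.0186,.1752])
for px in [(231.5,181.5),(232.5,181.5),(233.5,181.5)]:
    p=onz(ray(t,(px[0]/512,px[1]/384)),.125);d=p-L;print(px,p.round(4),"along x,y",(d@X).round(4),(d@Y).round(4))
print(arm.observe()["clock"])
E
python3 c.py
```

```text
[[-13 -12 -10  -7  -5  -4  -2   0   1   1   0   0   1   3   2   2   3   1
    2   3]
 [ -6  -4  -4   0   1   0   2   5   5   6   3   1   1   2   3   1   2   2
    1   2]
 [ -1  -1   1   2   1   3   3   6  11   7   3   2   2   3   2   2   1   1
    4   2]
 [  1   3   1   2   2   1   4   8  16  11   5   2   2   2   1   1   1   1
    3   2]
 [  2   2   2   3   2   2   4   8  14  11   5   2   2   1   2   3   3   2
    1   1]
 [  2   3   2   1   2   1   3   4   9   8   3   2   2   2   3   3   3   1
    3   2]
 [  2   2   2   1   2   1   3   3   5   5   2   1   2   1   1   2   0   2
    2   1]
 [  1   1   2   2   2   1   3   1   1   2   1   2   1   2   2   2   3   2
    2   3]
 [  0   2   2   2   2   1   2   2   1   2   2   0   1   3   2   1   2   2
    2   3]
 [  1   1   2   2   1   2   2   1   2   3   2   2   3   1   2   2   3   2
    2   1]
 [  2   3   2   2   2   2   1   2   2   1   1   1   1   2   1   2   1   2
    2   2]]
(231.5, 181.5) [0.6059 0.032  0.125 ] along x,y 0.0005 0.0136
(232.5, 181.5) [0.6058 0.0289 0.125 ] along x,y -0.0002 0.0105
(233.5, 181.5) [0.6058 0.0258 0.125 ] along x,y -0.0009 0.0075
1.65
```

Emit:
carry_out(claw=[0,0,0,0,0,0,0,0,0,0,0,0,0,0,0,0], delta_pos=[[-2.4,-2.9,-0.7],[-2.4,-2.9,-0.7],[-2.4,-2.9,-0.7],[-2.4,-2.9,-0.7],[-2.4,-2.9,-0.7],[-2.4,-2.9,-0.7],[-2.4,-2.9,-0.7],[-2.4,-2.9,-0.7],[-2.4,-2.9,-0.7],[-2.4,-2.9,-0.7],[-2.4,-2.9,-0.7],[-2.4,-2.9,-0.7],[-2.4,-2.9,-0.7],[-2.4,-2.9,-0.7],[-2.4,-2.9,-0.7],[-2.4,-2.9,-0.7]], angular=[[0,0,0],[0,0,0],[0,0,0],[0,0,0],[0,0,0],[0,0,0],[0,0,0],[0,0,0],[0,0,0],[0,0,0],[0,0,0],[0,0,0],[0,0,0],[0,0,0],[0,0,0],[0,0,0]], force=20)

```text
clock: 3.25
position: [0.4159, -0.0227, 0.3393]
ee_rot: [0.697, 3.062, 0.001]
force: [1.2, -0.1, -0.2]
width: 0.005
gripper_force: 0.0
```

```bash
cat > st.py <<'E'
from h import *
from scipy.spatial.transform import Rotation as Ro
o=arm.observe();print(o["clock"],o["position"].round(4),o["joints"].round(3),"F",o["force"].round(2),"w",round(o["width"],3))
print(Ro.from_rotvec(o["ee_rot"]).as_matrix().round(3))
E
python3 st.py
```

```text
3.25 [ 0.4159 -0.0227  0.3393] [-0.564 -0.031  0.486  1.881  0.014  1.287  1.041] F [ 1.22 -0.11 -0.25] w 0.005
[[-0.901  0.433  0.001]
 [ 0.433  0.901  0.001]
 [-0.001  0.001 -1.   ]]
```

Emit:
carry_out(claw=[0,0,0,0,0,0,0,0,0,0,0], delta_pos=[[0,0,0],[0,0,0],[0,0,0],[0,0,0],[0,0,0],[0,0,0],[0,0,0],[0,0,0],[0,0,0],[0,0,0],[0,0,0]], angular=[[0,0,-0.13],[0,0,-0.13],[0,0,-0.13],[0,0,-0.13],[0,0,-0.13],[0,-0.13,0],[0,-0.13,0],[0,-0.13,0],[0,-0.13,0],[0,-0.13,0],[0,-0.13,0]])

```text
clock: 4.35
position: [0.4124, -0.0146, 0.3352]
ee_rot: [-0.26, 2.415, 0.112]
force: [-1.1, 1.8, 0.6]
width: 0.001
gripper_force: 0.0
```

```bash
python3 st.py
```

```text
4.35 [ 0.4124 -0.0146  0.3352] [-0.257 -0.438  0.206  2.388 -0.086  0.48   1.808] F [-1.08  1.81  0.62] w 0.001
[[-0.738 -0.217  0.639]
 [-0.157  0.976  0.151]
 [-0.656  0.011 -0.755]]
```

Emit:
carry_out(claw=[0,0,0,0,0,0,0,0,0,0], delta_pos=[[-0.4,-0.7,3.3],[-0.4,-0.7,3.3],[-0.4,-0.7,3.3],[-0.4,-0.7,3.3],[-0.4,-0.7,3.3],[-0.4,-0.7,3.3],[0,0,0],[0,0,0],[0,0,0],[0,0,0]], angular=[[0,0,0],[0,0,0],[0,0,0],[0,0,0],[0,0,0],[0,0,0],[0,-0.12,0],[0,-0.12,0],[0,-0.12,0],[0,-0.12,0]])

```text
clock: 5.35
position: [0.5082, -0.0432, 0.356]
ee_rot: [-0.231, 2.136, 0.229]
force: [2.1, -2.5, 0.6]
width: 0.009
gripper_force: 0.0
```

```bash
python3 st.py
```

```text
5.35 [ 0.5082 -0.0432  0.356 ] [-0.728 -0.439  0.789  2.448 -0.834  0.117  2.741] F [ 2.08 -2.55  0.64] w 0.009
[[-0.539 -0.253  0.804]
 [-0.076  0.965  0.252]
 [-0.839  0.074 -0.539]]
```

```bash
cat > fk.py <<'E'
import numpy as np
from scipy.spatial.transform import Rotation as Ro
from scipy.optimize import least_squares
D=[([-1.2256186,.43448547,.02499453,1.57317757,-.01162376,1.13399369,-.07509587],[.27062704,.56340098,.22675949],[-.697637,-3.063153,-.000129]),
([-.564,-.031,.486,1.881,.014,1.287,1.041],[.4159,-.0227,.3393],[.697,3.062,.001]),
([-.257,-.438,.206,2.388,-.086,.48,1.808],[.4124,-.0146,.3352],[-.26,2.415,.112]),
([-.728,-.439,.789,2.448,-.834,.117,2.741],[.5082,-.0432,.356],[-.231,2.136,.229])]
def fk(q,o):
    ax="zyzyzyz";sg=[-1,1,-1,1,-1,1,-1];R=Ro.identity();p=np.zeros(3)
    for i in range(7):
        R=R*Ro.from_euler(ax[i],sg[i]*q[i]);p=p+R.apply(o[3*i:3*i+3])
    return p,R
def fit():
    C0=(fk(D[0][0],np.zeros(21))[1].inv()*Ro.from_rotvec(D[0][2]))
    def res(o):
        e=[]
        for q,p,r in D: e+=list(fk(q,o)[0]-p)
        return np.r_[np.array(e)*1e3,(o-o0)*3]
    o0=np.zeros(21);o0[2]=.3;o0[5]=.42;o0[11]=.4;o0[20]=.25
    r=least_squares(res,o0);return r.x,C0,res(r.x)
if __name__=="__main__":
    o,C,e=fit();print(o.reshape(7,3).round(3),e[:12].round(1))
    print(C.as_rotvec())
    for q,p,r in D: print(((fk(q,o)[1]*C).inv()*Ro.from_rotvec(r)).magnitude().round(3))
E
python3 fk.py
```

```text
[[-0.007 -0.013  0.303]
 [-0.01  -0.013  0.461]
 [ 0.025 -0.024  0.041]
 [-0.026 -0.024  0.409]
 [ 0.023  0.004  0.009]
 [-0.006  0.004  0.051]
 [-0.016  0.016  0.301]] [-0. -0. -0.  0.  0.  0.  0. -0. -0. -0. -0. -0.]
[-9.35029646e-08 -1.84972247e-07  1.57079618e+00]Traceback (most recent call last):
  File "fk.py", line 24, in <module>
    for q,p,r in D: print(((fk(q,o)[1]*C).inv()*Ro.from_rotvec(r)).magnitude().round(3))
                          ^^^^^^^^^^^^^^^^^^^^^^^^^^^^^^^^^^^^^^^^^^^^^^^^^^^^^^^^^^
AttributeError: 'float' object has no attribute 'round'
```

```bash
cat > ik.py <<'E'
from fk import *
o,C,e=fit()
print([round(float(((fk(q,o)[1]*C).inv()*Ro.from_rotvec(r)).magnitude()),3) for q,p,r in D])
lo=np.array([-2.62,-.44,-1.27,.08,-1.32,.12,-2.74]);hi=np.array([2.62,2.09,1.32,2.57,4.46,2,2.74])
yaw=.1977;X=np.array([np.cos(yaw),np.sin(yaw),0]);Y=np.array([-np.sin(yaw),np.cos(yaw),0]);Z=np.array([0,0,1.])
def Rp(pitch,sgn=1):
    z=X*np.cos(pitch)-Z*np.sin(pitch);y=sgn*Y;return Ro.from_matrix(np.c_[np.cross(y,z),y,z])
def ik(p,R,q0,w=.02):
    f=lambda q:(lambda a:np.r_[(a[0]-p)*30,((a[1]*C).inv()*R).as_rotvec()*10,w*(q-q0)])(fk(q,o))
    r=least_squares(f,np.clip(q0,lo+1e-3,hi-1e-3),bounds=(lo,hi));return r.x,np.linalg.norm(r.fun[:6])
if __name__=="__main__":
    L=np.array([.6081,.0186,.1752]);rng=np.random.default_rng(0)
    for pit in (20,35,45,55):
      for sgn in (1,-1):
        best=[]
        for k in range(14):
            q,e=ik(L+.017*X-.03*Y-.04*Z,Rp(np.radians(pit),sgn),rng.uniform(lo,hi),.005)
            if e<.1: best.append(q.round(2).tolist())
        best.sort(key=lambda q:abs(q[2]));print(pit,sgn,len(best),best[:4])
E
python3 ik.py
```

```text
[0.0, 0.001, 0.001, 0.0]
20 1 6 [[0.31, 0.64, -0.31, 2.57, 3.32, 1.22, -1.37], [0.31, 0.64, -0.31, 2.57, 3.32, 1.22, -1.37], [1.12, 1.06, -1.27, 2.54, 2.99, 1.01, -0.48], [1.12, 1.06, -1.27, 2.54, 2.99, 1.01, -0.48]]
20 -1 0 []
35 1 9 [[-0.09, 0.44, 0.1, 2.48, 3.41, 0.76, -1.69], [-0.35, 0.49, 0.41, 2.5, 3.52, 0.84, -1.87], [-0.52, 0.55, 0.62, 2.52, 3.6, 0.91, -2.0], [1.04, 0.77, -1.27, 2.42, 2.58, 0.68, -0.46]]
35 -1 9 [[-0.1, 0.48, 0.0, 2.55, 3.25, 0.86, 1.56], [-0.29, 0.51, 0.23, 2.57, 3.33, 0.9, 1.42], [-0.29, 0.51, 0.23, 2.57, 3.33, 0.9, 1.42], [-0.29, 0.51, 0.23, 2.57, 3.33, 0.9, 1.42]]
45 1 10 [[-0.09, 0.38, 0.09, 2.37, 3.53, 0.41, -1.82], [-0.16, 0.38, 0.17, 2.37, 3.59, 0.43, -1.89], [0.43, 0.41, -0.53, 2.33, 2.99, 0.33, -1.19], [0.52, 0.43, -0.64, 2.32, 2.85, 0.32, -1.03]]
45 -1 5 [[0.05, 0.39, -0.18, 2.44, 3.17, 0.46, 1.66], [-0.41, 0.42, 0.36, 2.47, 3.5, 0.55, 1.24], [-0.42, 0.42, 0.37, 2.47, 3.5, 0.56, 1.24], [-0.85, 0.65, 0.97, 2.51, 3.85, 0.82, 0.78]]
55 1 9 [[-0.01, 0.37, 0.01, 2.2, 4.4, 0.12, -2.66], [-0.17, 0.38, 0.2, 2.21, 4.45, 0.19, -2.74], [0.4, 0.41, -0.53, 2.11, 1.04, 0.12, 0.73], [0.4, 0.41, -0.53, 2.11, 1.04, 0.12, 0.73]]
55 -1 7 [[-0.07, 0.35, -0.05, 2.32, 3.39, 0.14, 1.4], [-0.03, 0.35, -0.1, 2.31, 3.26, 0.13, 1.54], [-0.24, 0.36, 0.17, 2.33, 3.8, 0.19, 0.99], [0.05, 0.36, -0.21, 2.3, 2.93, 0.12, 1.87]]
```

```bash
cat > plan.py <<'E'
import sys,json
from ik import *
from cell import arm
def rows(q0,q1,n,N):
    ob=arm.observe();P=ob["position"];R=Ro.from_rotvec(ob["ee_rot"]);dp=[];da=[]
    for k in range(1,n+1):
        a=fk(q0+(q1-q0)*k/N,o);p,Rt=a[0],a[1]*C
        d=np.round(R.inv().apply(p-P)*100,1);r=np.round((R.inv()*Rt).as_rotvec(),2)
        P=P+R.apply(d/100);R=R*Ro.from_rotvec(r);dp.append(d.tolist());da.append(r.tolist())
    print(json.dumps(dp).replace(" ",""));print(json.dumps(da).replace(" ",""));print("end",P.round(3))
if __name__=="__main__":
    q0=arm.observe()["joints"];L=np.array([.6081,.0186,.1752])
    q1,e=ik(L-.10*X-.03*Y+.13*Z,Rp(np.radians(35)),np.array([-.2,.1,.2,2.4,3.2,.6,-1.4]),.01);print(q0.round(2),q1.round(2),e)
    N=max(int(np.ceil(np.abs(q1-q0).max()/.13)),1);print(N)
    print([ (fk(q0+(q1-q0)*s,o)[0].round(2).tolist(),(fk(q0+(q1-q0)*s,o)[1]*C).apply([0,0,1]).round(2).tolist()) for s in np.linspace(0,1,7)])
    rows(q0,q1,min(N,int(sys.argv[1])),N)
E
python3 plan.py 17
```

```text
[0.0, 0.001, 0.001, 0.0]
[-0.73 -0.44  0.79  2.45 -0.83  0.12  2.74] [-0.34 -0.19  0.39  2.57  3.84  0.24 -2.05] 0.00010142414051816749
37
[([0.51, -0.04, 0.36], [0.8, 0.25, -0.54]), ([0.48, -0.07, 0.3], [0.75, 0.16, -0.64]), ([0.47, -0.12, 0.28], [0.73, 0.02, -0.68]), ([0.48, -0.16, 0.29], [0.76, -0.09, -0.64]), ([0.51, -0.16, 0.32], [0.82, -0.1, -0.56]), ([0.53, -0.11, 0.33], [0.85, 0.0, -0.52]), ([0.52, -0.03, 0.31], [0.8, 0.16, -0.57])]
[[1.1,-0.0,0.0],[1.1,-0.2,0.0],[1.0,-0.3,0.1],[1.0,-0.3,0.0],[1.0,-0.5,0.1],[0.9,-0.6,0.0],[0.8,-0.6,0.1],[0.7,-0.8,0.0],[0.6,-0.7,0.1],[0.5,-0.9,0.1],[0.4,-0.8,0.1],[0.2,-0.9,0.1],[0.1,-0.9,0.1],[0.1,-0.8,0.0],[-0.1,-0.8,0.1],[-0.3,-0.8,0.1],[-0.3,-0.6,0.1]]
[[0.01,0.02,-0.0],[0.01,0.02,-0.0],[0.01,0.02,-0.0],[0.01,0.02,-0.0],[0.02,0.02,-0.0],[0.02,0.02,-0.0],[0.02,0.02,-0.0],[0.02,0.01,-0.0],[0.02,0.01,-0.0],[0.02,0.01,-0.0],[0.02,0.01,-0.0],[0.03,0.0,-0.0],[0.02,0.0,-0.01],[0.02,0.0,0.0],[0.02,-0.0,0.0],[0.02,-0.01,0.0],[0.02,-0.01,0.0]]
end [ 0.478 -0.154  0.282]
```

```bash
cat > p2.py <<'E'
from plan import *
q0=arm.observe()["joints"]
qm=np.array([-.45,-.25,.5,2.2,1.4,.6,.35])
for s in np.linspace(0,1,4):
    a=fk(q0+(qm-q0)*s,o);print(a[0].round(2),(a[1]*C).as_matrix()[:,1:].round(2).tolist())
rows(q0,qm,20,20)
E
python3 p2.py
```

```text
[0.0, 0.001, 0.001, 0.0]
[ 0.51 -0.04  0.36] [[-0.25, 0.8], [0.96, 0.25], [0.07, -0.54]]
[ 0.49 -0.07  0.33] [[-0.19, 0.72], [0.98, 0.17], [0.04, -0.68]]
[ 0.5  -0.18  0.33] [[0.07, 0.66], [0.99, -0.16], [-0.14, -0.73]]
[ 0.55 -0.32  0.45] [[0.44, 0.7], [0.85, -0.53], [-0.3, -0.48]]
[[0.3,0.3,-0.0],[0.4,0.0,-0.1],[0.5,-0.1,-0.0],[0.6,-0.3,-0.0],[0.6,-0.6,-0.1],[0.6,-0.8,-0.0],[0.6,-1.1,-0.1],[0.5,-1.2,0.0],[0.4,-1.5,-0.0],[0.2,-1.7,-0.1],[0.1,-1.9,-0.0],[-0.2,-2.1,-0.0],[-0.5,-2.1,-0.1],[-0.8,-2.3,0.0],[-1.0,-2.3,0.0],[-1.4,-2.3,0.1],[-1.7,-2.2,-0.0],[-2.0,-2.1,0.1],[-2.3,-2.0,0.0],[-2.6,-1.9,0.1]]
[[-0.0,0.02,0.0],[-0.01,0.02,0.0],[0.01,0.02,0.0],[0.01,0.03,0.01],[0.02,0.03,-0.0],[0.02,0.03,0.0],[0.03,0.03,0.01],[0.03,0.02,0.01],[0.04,0.03,0.0],[0.05,0.02,0.01],[0.05,0.01,0.01],[0.06,0.01,0.02],[0.06,0.0,0.01],[0.06,-0.0,0.02],[0.06,-0.02,0.01],[0.07,-0.02,0.02],[0.06,-0.03,0.02],[0.06,-0.04,0.02],[0.06,-0.04,0.02],[0.05,-0.06,0.03]]
end [ 0.545 -0.32   0.446]
```

Emit:
carry_out(claw=[0,0,0,0,0,0,0,0,0,0,0,0,0,0,0,0,0,0,0,0], delta_pos=[[0.3,0.3,0],[0.4,0,-0.1],[0.5,-0.1,0],[0.6,-0.3,0],[0.6,-0.6,-0.1],[0.6,-0.8,0],[0.6,-1.1,-0.1],[0.5,-1.2,0],[0.4,-1.5,0],[0.2,-1.7,-0.1],[0.1,-1.9,0],[-0.2,-2.1,0],[-0.5,-2.1,-0.1],[-0.8,-2.3,0],[-1.0,-2.3,0],[-1.4,-2.3,0.1],[-1.7,-2.2,0],[-2.0,-2.1,0.1],[-2.3,-2.0,0],[-2.6,-1.9,0.1]], angular=[[0,0.02,0],[-0.01,0.02,0],[0.01,0.02,0],[0.01,0.03,0.01],[0.02,0.03,0],[0.02,0.03,0],[0.03,0.03,0.01],[0.03,0.02,0.01],[0.04,0.03,0],[0.05,0.02,0.01],[0.05,0.01,0.01],[0.06,0.01,0.02],[0.06,0,0.01],[0.06,0,0.02],[0.06,-0.02,0.01],[0.07,-0.02,0.02],[0.06,-0.03,0.02],[0.06,-0.04,0.02],[0.06,-0.04,0.02],[0.05,-0.06,0.03]])

```text
clock: 7.35
position: [0.5377, -0.3023, 0.4244]
ee_rot: [0.278, 2.165, -0.56]
force: [0.5, -1.0, 0.6]
width: 0.001
gripper_force: 0.0
```

```bash
python3 st.py; python3 plan.py 20
```

```text
7.35 [ 0.5377 -0.3023  0.4244] [ 1.255 -0.113 -0.878  2.151  1.096  0.164  0.638] F [ 0.47 -1.03  0.63] w 0.001
[[-0.606  0.386  0.695]
 [ 0.     0.874 -0.485]
 [-0.795 -0.294 -0.53 ]]
[0.0, 0.001, 0.001, 0.0]
[ 1.26 -0.11 -0.88  2.15  1.1   0.16  0.64] [-0.34 -0.19  0.39  2.57  3.84  0.24 -2.05] 0.00010142414051816749
22
[([0.53, -0.31, 0.41], [0.7, -0.49, -0.53]), ([0.53, -0.3, 0.41], [0.72, -0.47, -0.5]), ([0.54, -0.28, 0.41], [0.77, -0.42, -0.47]), ([0.55, -0.24, 0.4], [0.83, -0.33, -0.46]), ([0.56, -0.18, 0.38], [0.87, -0.19, -0.46]), ([0.55, -0.11, 0.35], [0.86, -0.02, -0.5]), ([0.52, -0.03, 0.31], [0.8, 0.16, -0.57])]
[[1.6,-0.6,0.8],[0.1,0.2,-0.2],[-0.0,0.2,-0.2],[-0.1,0.4,-0.1],[-0.1,0.5,-0.2],[-0.2,0.7,-0.1],[-0.1,0.7,-0.2],[-0.2,1.0,-0.1],[-0.2,1.0,-0.1],[-0.1,1.2,-0.1],[-0.1,1.4,-0.1],[-0.0,1.5,-0.1],[0.1,1.6,-0.1],[0.2,1.8,-0.0],[0.3,1.9,-0.1],[0.5,2.0,-0.0],[0.6,2.1,-0.0],[0.8,2.2,-0.0],[1.0,2.2,0.0],[1.2,2.3,0.0]]
[[-0.0,-0.01,-0.01],[-0.0,-0.01,-0.01],[-0.01,-0.01,-0.0],[-0.01,-0.01,-0.01],[-0.01,-0.02,-0.01],[-0.01,-0.01,-0.0],[-0.02,-0.02,-0.01],[-0.02,-0.02,-0.0],[-0.02,-0.01,-0.01],[-0.03,-0.02,0.0],[-0.03,-0.01,-0.0],[-0.04,-0.01,-0.0],[-0.04,-0.01,-0.0],[-0.04,-0.01,-0.0],[-0.04,0.0,-0.0],[-0.05,0.0,-0.0],[-0.04,0.01,0.0],[-0.05,0.0,0.0],[-0.05,0.01,0.01],[-0.05,0.02,0.0]]
end [ 0.535 -0.072  0.332]
```

```bash
python3 - <<'E'
s=open('fk.py').read()
s=s.replace("[-.231,2.136,.229])]","[-.231,2.136,.229]),\n([1.255,-.113,-.878,2.151,1.096,.164,.638],[.5377,-.3023,.4244],[.278,2.165,-.56])]")
open('fk.py','w').write(s)
E
python3 fk.py 2>/dev/null
cat > p3.py <<'E'
from plan import *
q0=arm.observe()["joints"];L=np.array([.6081,.0186,.1752])
for pit in (20,30,35):
  for z in (.06,.13):
    q1,e=ik(L-.10*X-.03*Y+z*Z,Rp(np.radians(pit)),q0,.1);print(pit,z,q1.round(2),round(e,3))
q1,e=ik(L-.10*X-.03*Y+.08*Z,Rp(np.radians(25)),q0,.1)
rows(q0,q1,20,20)
E
python3 p3.py
```

```text
[[-0.013 -0.018  0.267]
 [ 0.01  -0.018  0.483]
 [-0.012 -0.01   0.063]
 [-0.025 -0.01   0.417]
 [ 0.01  -0.     0.017]
 [-0.005 -0.     0.058]
 [-0.003  0.002  0.308]] [-0. -0.  0.  0.  0. -0. -0. -0. -0. -0.  0.  0.]
[-9.35029646e-08 -1.84972247e-07  1.57079618e+00]
[0.0, 0.001, 0.001, 0.0, 0.001]
20 0.06 [ 1.44  0.46 -1.27  2.57  3.53  0.59 -1.32] 1.275
20 0.13 [ 1.61  0.11 -1.27  2.57  3.92  0.7  -1.89] 0.497
30 0.06 [ 1.41  0.26 -1.27  2.57  3.5   0.48 -1.49] 0.289
30 0.13 [-0.97 -0.44  0.86  2.57  2.45  0.2  -0.58] 0.483
35 0.06 [ 1.41  0.19 -1.27  2.54  3.58  0.39 -1.63] 0.037
35 0.13 [-0.56 -0.28  0.6   2.44 -0.91  0.12  2.74] 0.83
[[1.8,-0.2,0.7],[1.6,-0.0,0.7],[1.4,-0.0,0.7],[1.1,0.1,0.6],[0.9,0.3,0.5],[0.7,0.4,0.5],[0.6,0.6,0.5],[0.3,0.8,0.3],[0.2,1.1,0.3],[0.1,1.3,0.2],[-0.0,1.5,0.1],[-0.1,1.8,0.1],[-0.1,2.0,-0.0],[-0.1,2.3,-0.2],[-0.1,2.6,-0.1],[-0.0,2.8,-0.3],[0.1,3.0,-0.3],[0.2,3.3,-0.4],[0.3,3.5,-0.4],[0.5,3.6,-0.4]]
[[0.01,0.02,-0.01],[0.0,0.02,-0.02],[0.01,0.01,-0.01],[0.0,0.01,-0.02],[0.0,-0.01,-0.01],[0.0,-0.0,-0.01],[-0.01,-0.01,-0.01],[-0.01,-0.02,-0.01],[-0.02,-0.02,-0.01],[-0.03,-0.03,-0.01],[-0.03,-0.02,-0.0],[-0.04,-0.03,-0.0],[-0.04,-0.03,-0.0],[-0.06,-0.03,-0.0],[-0.06,-0.03,0.01],[-0.07,-0.02,0.01],[-0.07,-0.02,0.01],[-0.08,-0.02,0.01],[-0.08,-0.02,0.02],[-0.09,-0.01,0.02]]
end [ 0.526 -0.036  0.262]
```

```bash
cat > p3.py <<'E'
from plan import *
q0=arm.observe()["joints"];L=np.array([.6081,.0186,.1752])
for z in (.0,.05):
  for pit in (25,35,45):
    q1,e=ik(L-.06*X-.20*Y+z*Z,Rp(np.radians(pit)),q0,.1);print("H0",z,pit,q1.round(2),round(e,3))
    q2,e=ik(L-.045*X-.03*Y+(z-.02)*Z,Rp(np.radians(pit)),q1,.05);print("   H1",q2.round(2),round(e,3))
q1,e=ik(L-.06*X-.20*Y+.02*Z,Rp(np.radians(35)),q0,.1)
for s in np.linspace(0,1,4): print(fk(q0+(q1-q0)*s,o)[0].round(2))
rows(q0,q1,18,18)
E
python3 p3.py
```

```text
[0.0, 0.001, 0.001, 0.0, 0.001]
H0 0.0 25 [ 1.55  0.9  -1.27  2.36  3.25  0.4  -0.67] 0.01
   H1 [ 1.14  0.83 -1.27  2.57  2.91  0.84 -0.64] 0.512
H0 0.0 35 [ 1.5   0.74 -1.27  2.29  2.86  0.21 -0.45] 0.015
   H1 [ 1.1   0.64 -1.27  2.53  2.7   0.66 -0.65] 0.0
H0 0.0 45 [ 1.4   0.61 -1.21  2.19  1.37  0.12  0.9 ] 0.002
   H1 [ 1.08  0.53 -1.27  2.4   2.26  0.41 -0.33] 0.002
H0 0.05 25 [ 1.58  0.73 -1.27  2.34  3.53  0.33 -1.06] 0.019
   H1 [ 1.17  0.61 -1.27  2.57  2.98  0.74 -0.87] 0.215
H0 0.05 35 [ 1.53  0.6  -1.27  2.26  3.38  0.12 -1.05] 0.091
   H1 [ 1.1   0.39 -1.16  2.49  2.99  0.45 -1.05] 0.001
H0 0.05 45 [ 1.47  0.53 -1.27  2.13  0.49  0.17  1.73] 0.017
   H1 [ 1.15  0.36 -1.27  2.35  2.14  0.21 -0.27] 0.008
[ 0.54 -0.3   0.42]
[ 0.56 -0.31  0.31]
[ 0.58 -0.26  0.23]
[ 0.59 -0.19  0.19]
[[1.4,0.4,1.6],[1.4,0.5,1.5],[1.3,0.5,1.4],[1.2,0.7,1.4],[1.1,0.8,1.3],[1.0,0.8,1.2],[1.0,0.9,1.2],[0.8,0.9,1.0],[0.8,1.1,1.0],[0.6,1.1,1.0],[0.6,1.1,0.8],[0.5,1.2,0.8],[0.4,1.2,0.6],[0.3,1.2,0.6],[0.2,1.3,0.6],[0.1,1.2,0.4],[0.0,1.3,0.4],[-0.1,1.3,0.3]]
[[-0.02,0.02,-0.02],[-0.03,0.02,-0.01],[-0.03,0.01,-0.02],[-0.03,0.01,-0.01],[-0.03,0.01,-0.02],[-0.03,0.0,-0.01],[-0.04,0.01,-0.01],[-0.03,-0.01,-0.01],[-0.04,0.0,-0.01],[-0.04,-0.01,-0.01],[-0.04,-0.01,-0.0],[-0.04,-0.01,-0.01],[-0.04,-0.01,-0.0],[-0.05,-0.02,-0.01],[-0.04,-0.02,0.0],[-0.04,-0.03,-0.0],[-0.04,-0.02,-0.0],[-0.04,-0.03,-0.01]]
end [ 0.589 -0.19   0.195]
```

Emit:
carry_out(claw=[0,0,0,0,0,0,0,0,0,0,0,0,0,0,0,0,0,0], delta_pos=[[1.4,0.4,1.6],[1.4,0.5,1.5],[1.3,0.5,1.4],[1.2,0.7,1.4],[1.1,0.8,1.3],[1.0,0.8,1.2],[1.0,0.9,1.2],[0.8,0.9,1.0],[0.8,1.1,1.0],[0.6,1.1,1.0],[0.6,1.1,0.8],[0.5,1.2,0.8],[0.4,1.2,0.6],[0.3,1.2,0.6],[0.2,1.3,0.6],[0.1,1.2,0.4],[0,1.3,0.4],[-0.1,1.3,0.3]], angular=[[-0.02,0.02,-0.02],[-0.03,0.02,-0.01],[-0.03,0.01,-0.02],[-0.03,0.01,-0.01],[-0.03,0.01,-0.02],[-0.03,0,-0.01],[-0.04,0.01,-0.01],[-0.03,-0.01,-0.01],[-0.04,0,-0.01],[-0.04,-0.01,-0.01],[-0.04,-0.01,0],[-0.04,-0.01,-0.01],[-0.04,-0.01,0],[-0.05,-0.02,-0.01],[-0.04,-0.02,0],[-0.04,-0.03,0],[-0.04,-0.02,0],[-0.04,-0.03,-0.01]])

```text
clock: 9.15
position: [0.5884, -0.1888, 0.1937]
ee_rot: [-0.219, 2.175, 0.109]
force: [0.1, -0.5, -0.0]
width: 0.004
gripper_force: 0.0
```

```bash
python3 st.py; cat > p4.py <<'E'
from plan import *
ob=arm.observe();q0=ob["joints"];L=np.array([.6081,.0186,.1752])
p,R=fk(q0,o);print("model err",(p-ob["position"]).round(4))
for pit in (30,35,40):
    q2,e=ik(L-.045*X-.03*Y-.01*Z,Rp(np.radians(pit)),q0,.05);print("   H1",q2.round(2),round(e,3))
q2,e=ik(L-.045*X-.03*Y-.01*Z,Rp(np.radians(35)),q0,.05)
for s in np.linspace(0,1,4): print(fk(q0+(q2-q0)*s,o)[0].round(3))
P=ob["position"];Rc=Ro.from_rotvec(ob["ee_rot"]);print("to H1 tool cm",(Rc.inv().apply(L-.045*X-.03*Y-.01*Z-P)*100).round(1),"rot",(Rc.inv()*Rp(np.radians(35))).as_rotvec().round(3))
E
python3 p4.py
```

```text
9.15 [ 0.5884 -0.1888  0.1937] [ 1.487  0.724 -1.264  2.275  2.871  0.196 -0.473] F [ 0.12 -0.55 -0.03] w 0.004
[[-0.564 -0.197  0.802]
 [-0.116  0.98   0.16 ]
 [-0.818 -0.003 -0.575]]
[0.0, 0.001, 0.001, 0.0, 0.001]
model err [ 0.0068 -0.001  -0.0117]
   H1 [ 1.12  0.69 -1.27  2.57  2.82  0.77 -0.71] 0.019
   H1 [ 1.12  0.6  -1.27  2.52  2.72  0.62 -0.69] 0.0
   H1 [ 1.1   0.53 -1.26  2.46  2.56  0.47 -0.6 ] 0.0
[ 0.595 -0.19   0.182]
[ 0.597 -0.125  0.176]
[ 0.588 -0.067  0.17 ]
[ 0.57  -0.02   0.165]
to H1 tool cm [ 1.4 17.   2.9] rot [-0.001 -0.002  0.003]
```

Emit:
carry_out(claw=[0,0,0,0,0,0,0,0,0,0], delta_pos=[[0.1,1.7,0.3],[0.1,1.7,0.3],[0.1,1.7,0.3],[0.1,1.7,0.3],[0.1,1.7,0.3],[0.1,1.7,0.3],[0.2,1.7,0.3],[0.2,1.7,0.3],[0.2,1.7,0.3],[0.2,1.7,0.2]], angular=[[0,0,0],[0,0,0],[0,0,0],[0,0,0],[0,0,0],[0,0,0],[0,0,0],[0,0,0],[0,0,0],[0,0,0]])

```text
clock: 10.15
position: [0.5704, -0.019, 0.165]
ee_rot: [-0.218, 2.176, 0.107]
force: [-0.6, 0.4, 0.2]
width: 0.004
gripper_force: 0.0
```

```bash
python3 st.py; cat > rel.py <<'E'
from h import *
from scipy.spatial.transform import Rotation as Ro
import sys
yaw=.1977;X=np.array([np.cos(yaw),np.sin(yaw),0]);Y=np.array([-np.sin(yaw),np.cos(yaw),0]);Z=np.array([0,0,1.])
L=np.array([.6081,.0186,.1752]);B=np.c_[X,Y,Z]
ob=arm.observe();R=Ro.from_rotvec(ob["ee_rot"]);d=(ob["position"]-L)@B
print("t",ob["clock"],"rel lip mm",(d*1e3).round(1),"q",ob["joints"].round(2),"F printer axes",(ob["force"]@B).round(1),"zdir",(R.apply([0,0,1])@B).round(3),"ydir",(R.apply([0,1,0])@B).round(3))
if len(sys.argv)>3: print("tool cm",(R.inv().apply(B@(np.array(sys.argv[1:4],float)/1e3-d))*100).round(2))
E
cat > top.py <<'E'
from h import *
import sys
t=arm.get_image("top");c=t["frame"][95:255,130:330,::-1];cv2.imwrite(sys.argv[1],cv2.resize(c,None,fx=3.5,fy=3.5,interpolation=cv2.INTER_CUBIC))
E
python3 rel.py 17 -30 -38;python3 top.py pics/p1.png
```

```text
10.15 [ 0.5704 -0.019   0.165 ] [ 1.035  0.667 -1.242  2.516  2.671  0.701 -0.632] F [-0.6   0.39  0.23] w 0.004
[[-0.564 -0.196  0.802]
 [-0.117  0.981  0.158]
 [-0.817 -0.004 -0.576]]
t 10.15 rel lip mm [-44.4 -29.4 -10.2] q [ 1.03  0.67 -1.24  2.52  2.67  0.7  -0.63] F printer axes [-0.5  0.5  0.2] zdir [ 0.817 -0.003 -0.576] ydir [ 0.     1.    -0.004]
tool cm [-1.26 -0.04  6.62]
```

View pics/p1.png

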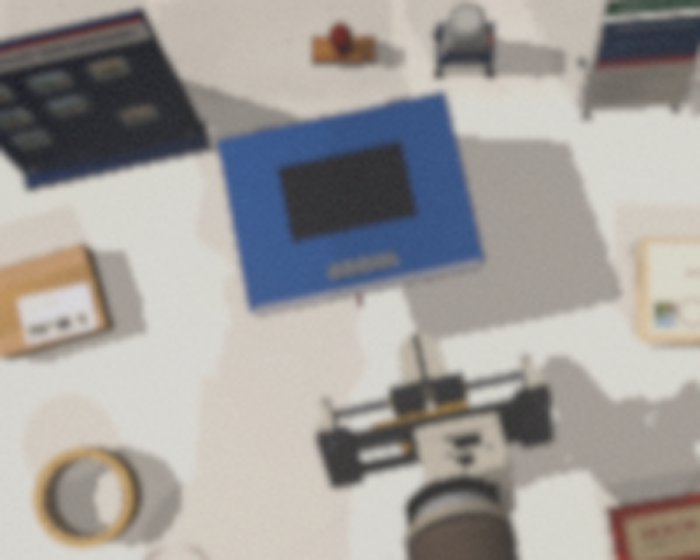

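Emit:
carry_out(claw=[0,0,0,0,0,0,0,0], delta_pos=[[0.9,0,0.6],[0.9,0,0.6],[0.8,0,0.6],[-0.5,0,0.7],[-0.5,0,0.7],[-0.5,0,0.7],[-0.5,0,0.7],[-0.3,0,0.4]], angular=[[0,0,0],[0,0,0],[0,0,0],[0,0,0],[0,0,0],[0,0,0],[0,0,0],[0,0,0]])

```text
clock: 11.0
position: [0.61, -0.0115, 0.1346]
ee_rot: [-0.218, 2.174, 0.107]
force: [-0.4, -0.7, -0.1]
width: 0.007
gripper_force: 0.0
```

```bash
python3 rel.py 17 -30 -41
```

```text
t 11.0 rel lip mm [ -4.  -29.9 -40.6] q [ 0.91  0.77 -1.16  2.46  2.68  0.78 -0.59] F printer axes [-0.5 -0.6 -0.1] zdir [ 0.818 -0.003 -0.575] ydir [-0.     1.    -0.005]
tool cm [-1.18 -0.01  1.74]
```

Emit:
carry_out(claw=[0,0,0,0], delta_pos=[[-0.3,0,0.4],[-0.3,0,0.4],[-0.3,0,0.4],[-0.3,0,0.5]], angular=[[0,0,0],[0,0,0],[0,0,0],[0,0,0]])

```text
clock: 11.4
position: [0.6293, -0.0075, 0.1338]
ee_rot: [-0.219, 2.176, 0.108]
force: [1.1, 0.3, -0.2]
width: 0.003
gripper_force: 0.0
```

Emit:
carry_out(claw=[0,0,0,0], delta_pos=[[0,0.4,0],[0,0.4,0],[0,0.4,0],[0,0.2,0]], angular=[[0,0,0],[0,0,0],[0,0,0],[0,0,0]])

```text
clock: 11.8
position: [0.6258, 0.007, 0.1337]
ee_rot: [-0.22, 2.176, 0.108]
force: [0.3, -0.2, -0.7]
width: 0.005
gripper_force: 0.0
```

Emit:
carry_out(claw=[0,0], delta_pos=[[0,0.2,0],[0,0.2,0]], angular=[[0,0,0],[0,0,0]])

```text
clock: 12.0
position: [0.6253, 0.0103, 0.1337]
ee_rot: [-0.219, 2.176, 0.108]
force: [0.5, 0.7, 0.2]
width: 0.008
gripper_force: 0.0
```

```bash
python3 rel.py
```

```text
t 12.0 rel lip mm [ 15.3 -11.5 -41.5] q [ 0.83  0.78 -1.15  2.43  2.63  0.81 -0.59] F printer axes [0.6 0.6 0.2] zdir [ 0.817 -0.002 -0.576] ydir [-0.001  1.    -0.004]
```

Left face is near +7 mm; contact is expected soon. Continue in small steps.

Emit:
carry_out(claw=[0,0], delta_pos=[[0,0.2,0],[0,0.2,0]], angular=[[0,0,0],[0,0,0]])

```text
clock: 12.2
position: [0.6247, 0.0141, 0.1337]
ee_rot: [-0.219, 2.176, 0.108]
force: [0.6, 1.0, 0.5]
width: -0.002
gripper_force: 0.1
```

Emit:
carry_out(claw=[0,0], delta_pos=[[0,0.2,0],[0,0.2,0]], angular=[[0,0,0],[0,0,0]])

```text
clock: 12.4
position: [0.6242, 0.0168, 0.1336]
ee_rot: [-0.216, 2.176, 0.105]
force: [-0.8, -4.8, 0.6]
width: 0.004
gripper_force: 2.4
```

Emit:
carry_out(claw=[0,0], delta_pos=[[0,0.2,0],[0,0.2,0]], angular=[[0,0,0],[0,0,0]])

```text
clock: 12.6
position: [0.6234, 0.0208, 0.1336]
ee_rot: [-0.216, 2.176, 0.106]
force: [-1.5, -6.3, 1.2]
width: 0.004
gripper_force: 2.9
```

```bash
python3 rel.py
```

```text
t 12.6 rel lip mm [ 15.4  -0.8 -41.6] q [ 0.8   0.78 -1.15  2.44  2.61  0.84 -0.6 ] F printer axes [-2.7 -5.9  1.2] zdir [ 0.817 -0.004 -0.576] ydir [ 0.002  1.    -0.005]
```

Emit:
carry_out(claw=[0,0,0,0], delta_pos=[[0,0.2,0],[0,0.2,0],[0,0.2,0],[0,0.1,0]], angular=[[0,0,0],[0,0,0],[0,0,0],[0,0,0]])

```text
clock: 13.0
position: [0.6221, 0.0271, 0.1334]
ee_rot: [-0.215, 2.176, 0.105]
force: [-0.2, -6.6, 0.8]
width: 0.004
gripper_force: 3.7
```

```bash
python3 rel.py
```

```text
t 13.0 rel lip mm [ 15.4   5.6 -41.8] q [ 0.78  0.78 -1.15  2.44  2.6   0.85 -0.61] F printer axes [-1.5 -6.4  0.8] zdir [ 0.817 -0.005 -0.576] ydir [ 0.003  1.    -0.005]
```

Emit:
carry_out(claw=[0,0,0,0], delta_pos=[[0,0.1,0],[-0.25,0,-0.17],[-0.25,0,-0.17],[-0.25,0,-0.17]], angular=[[0,0,0],[0,0,0],[0,0,0],[0,0,0]])

```text
clock: 13.4
position: [0.6216, 0.0276, 0.1417]
ee_rot: [-0.215, 2.178, 0.104]
force: [1.5, -7.2, -4.1]
width: 0.005
gripper_force: 3.6
```

Emit:
carry_out(claw=[0,0], delta_pos=[[-0.25,0,-0.17],[-0.25,0,-0.17]], angular=[[0,0,0],[0,0,0]])

```text
clock: 13.6
position: [0.6218, 0.0276, 0.1479]
ee_rot: [-0.214, 2.178, 0.104]
force: [1.3, -6.7, -3.3]
width: 0.005
gripper_force: 3.6
```

```bash
python3 rel.py
```

```text
t 13.6 rel lip mm [ 15.2   6.1 -27.3] q [ 0.8   0.73 -1.16  2.44  2.57  0.81 -0.61] F printer axes [-0.1 -6.9 -3.3] zdir [ 0.816 -0.006 -0.577] ydir [ 0.004  1.    -0.005]
```

Emit:
carry_out(claw=[0,0], delta_pos=[[-0.25,0,-0.17],[-0.25,0,-0.17]], angular=[[0,0,0],[0,0,0]])

```text
clock: 13.8
position: [0.6219, 0.0276, 0.154]
ee_rot: [-0.214, 2.178, 0.104]
force: [2.0, -6.7, -3.4]
width: 0.005
gripper_force: 3.6
```

```bash
python3 rel.py
```

```text
t 13.8 rel lip mm [ 15.3   6.1 -21.2] q [ 0.81  0.71 -1.17  2.43  2.56  0.79 -0.61] F printer axes [ 0.6 -6.9 -3.4] zdir [ 0.816 -0.006 -0.577] ydir [ 0.004  1.    -0.005]
```

Emit:
carry_out(claw=[0,0], delta_pos=[[-0.25,0,-0.17],[-0.25,0,-0.17]], angular=[[0,0,0],[0,0,0]])

```text
clock: 14.0
position: [0.6219, 0.0276, 0.1598]
ee_rot: [-0.214, 2.178, 0.105]
force: [2.2, -7.0, -5.6]
width: 0.005
gripper_force: 5.0
```

```bash
python3 rel.py; python3 top.py pics/p2.png
```

```text
t 14.0 rel lip mm [ 15.3   6.1 -15.4] q [ 0.81  0.69 -1.17  2.43  2.55  0.77 -0.61] F printer axes [ 0.8 -7.3 -5.6] zdir [ 0.816 -0.006 -0.578] ydir [ 0.004  1.    -0.005]
```

View pics/p2.png

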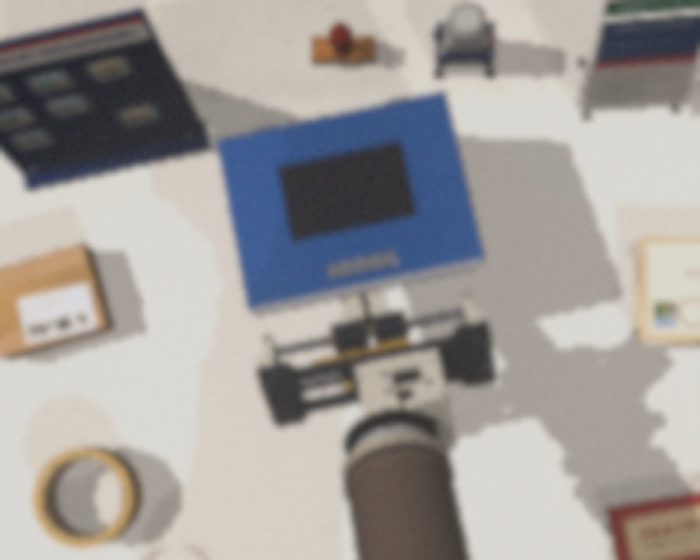

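Emit:
carry_out(claw=[0,0], delta_pos=[[-0.25,0,-0.17],[-0.25,0,-0.17]], angular=[[0,0,0],[0,0,0]])

```text
clock: 14.25
position: [0.622, 0.0276, 0.1657]
ee_rot: [-0.214, 2.178, 0.105]
force: [2.7, -6.9, -5.2]
width: 0.006
gripper_force: 5.0
```

```bash
python3 rel.py
```

```text
t 14.25 rel lip mm [15.4  6.1 -9.5] q [ 0.82  0.67 -1.18  2.42  2.55  0.75 -0.61] F printer axes [ 1.3 -7.3 -5.2] zdir [ 0.816 -0.006 -0.578] ydir [ 0.004  1.    -0.004]
```

Emit:
carry_out(claw=[0,0], delta_pos=[[-0.2,0,-0.1],[-0.2,0,-0.1]], angular=[[0,0,0],[0,0,0]])

```text
clock: 14.45
position: [0.6225, 0.0277, 0.1701]
ee_rot: [-0.214, 2.178, 0.105]
force: [1.7, -6.4, -5.8]
width: 0.002
gripper_force: 4.8
```

Emit:
carry_out(claw=[0,0], delta_pos=[[-0.2,0,-0.1],[-0.2,0,-0.1]], angular=[[0,0,0],[0,0,0]])

```text
clock: 14.65
position: [0.6232, 0.0279, 0.1745]
ee_rot: [-0.214, 2.178, 0.105]
force: [2.5, -6.5, -5.0]
width: 0.005
gripper_force: 4.9
```

```bash
python3 rel.py
```

```text
t 14.65 rel lip mm [16.6  6.1 -0.7] q [ 0.83  0.65 -1.18  2.41  2.53  0.72 -0.61] F printer axes [ 1.2 -6.8 -5. ] zdir [ 0.816 -0.006 -0.578] ydir [ 0.004  1.    -0.004]
```

Emit:
carry_out(claw=[0,0,0,0], delta_pos=[[-0.4,0,-0.1],[-0.4,0,-0.1],[-0.4,0,-0.1],[-0.4,0,-0.1]], angular=[[0,0,0],[0,0,0],[0,0,0],[0,0,0]])

```text
clock: 15.05
position: [0.6275, 0.0288, 0.1886]
ee_rot: [-0.214, 2.181, 0.105]
force: [-7.9, -10.6, -2.6]
width: 0.005
gripper_force: 7.0
```

Emit:
carry_out(claw=[0,0,0,0], delta_pos=[[-0.4,0,-0.1],[-0.4,0,-0.1],[-0.4,0,-0.1],[-0.4,0,-0.1]], angular=[[0,0,0],[0,0,0],[0,0,0],[0,0,0]])

```text
clock: 15.45
position: [0.6341, 0.0303, 0.2047]
ee_rot: [-0.215, 2.18, 0.105]
force: [1.0, -8.0, -4.6]
width: 0.004
gripper_force: 5.0
```

```bash
python3 rel.py
```

```text
t 15.45 rel lip mm [27.8  6.4 29.5] q [ 0.85  0.56 -1.19  2.36  2.48  0.6  -0.6 ] F printer axes [-0.6 -8.1 -4.6] zdir [ 0.815 -0.005 -0.579] ydir [ 0.004  1.    -0.004]
```

Emit:
carry_out(claw=[0,0,0,0,0,0], delta_pos=[[-0.6,0,-0.1],[-0.6,0,-0.1],[-0.6,0,-0.1],[-0.6,0,0],[-0.6,0,0],[-0.6,0,0]], angular=[[0,0,0],[0,0,0],[0,0,0],[0,0,0],[0,0,0],[0,0,0]])

```text
clock: 16.05
position: [0.652, 0.034, 0.2358]
ee_rot: [-0.215, 2.179, 0.105]
force: [0.4, -6.7, -5.8]
width: 0.003
gripper_force: 6.0
```

```bash
python3 rel.py; python3 top.py pics/p3.png
```

```text
t 16.05 rel lip mm [46.1  6.5 60.6] q [ 0.86  0.49 -1.18  2.29  2.42  0.49 -0.57] F printer axes [-0.9 -6.7 -5.8] zdir [ 0.815 -0.005 -0.579] ydir [ 0.003  1.    -0.004]
```

View pics/p3.png

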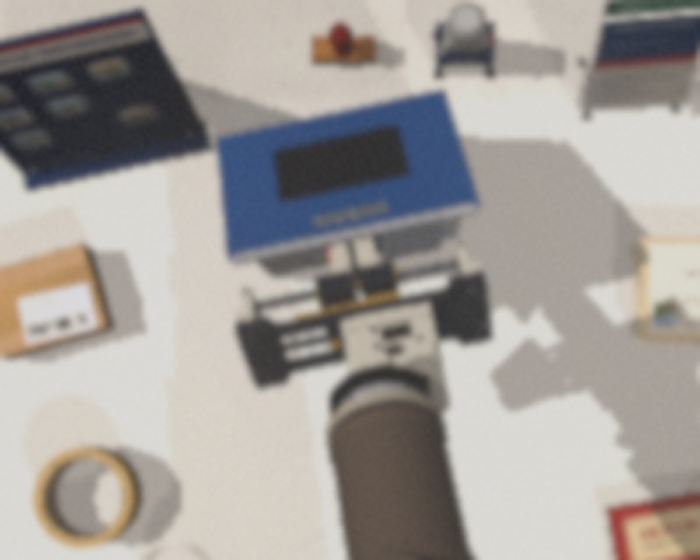

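Emit:
carry_out(claw=[0,0,0,0,0,0], delta_pos=[[-0.6,0,0.1],[-0.6,0,0.1],[-0.6,0,0.1],[-0.6,0,0.15],[-0.6,0,0.15],[-0.6,0,0.15]], angular=[[0,0,0],[0,0,0],[0,0,0],[0,0,0],[0,0,0],[0,0,0]])

```text
clock: 16.7
position: [0.6782, 0.0395, 0.2607]
ee_rot: [-0.215, 2.18, 0.105]
force: [-3.4, -9.0, -4.1]
width: 0.006
gripper_force: 8.1
```

```bash
python3 rel.py
```

```text
t 16.7 rel lip mm [72.8  6.7 85.5] q [ 0.81  0.44 -1.12  2.22  2.34  0.4  -0.52] F printer axes [-5.1 -8.2 -4.1] zdir [ 0.815 -0.005 -0.579] ydir [ 0.003  1.    -0.004]
```

Emit:
carry_out(claw=[0,0,0,0,0,0], delta_pos=[[-0.6,0,0.25],[-0.6,0,0.25],[-0.6,0,0.25],[-0.55,0,0.3],[-0.55,0,0.3],[-0.55,0,0.3]], angular=[[0,0,0],[0,0,0],[0,0,0],[0,0,0],[0,0,0],[0,0,0]])

```text
clock: 17.3
position: [0.711, 0.046, 0.2792]
ee_rot: [-0.215, 2.18, 0.105]
force: [-3.0, -7.7, -3.0]
width: 0.004
gripper_force: 7.6
```

```bash
python3 rel.py; python3 top.py pics/p4.png
```

```text
t 17.3 rel lip mm [106.2   6.7 104. ] q [ 0.72  0.41 -1.02  2.13  2.25  0.33 -0.44] F printer axes [-4.4 -7.  -3. ] zdir [ 0.815 -0.005 -0.579] ydir [ 0.003  1.    -0.005]
```

View pics/p4.png

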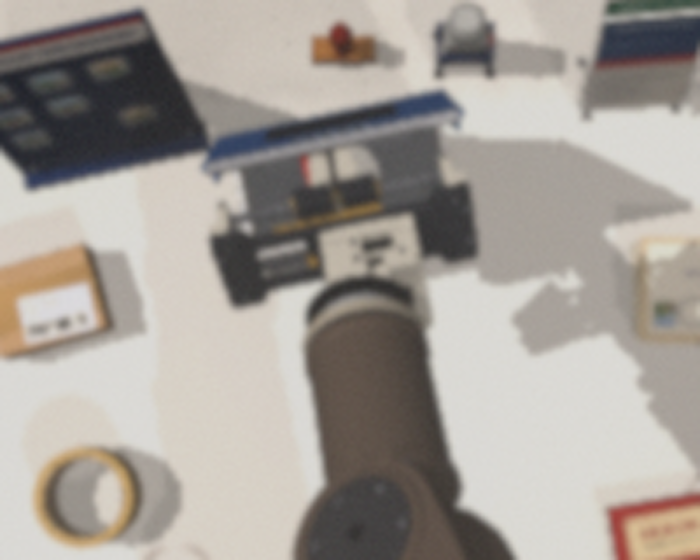

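Emit:
carry_out(claw=[0,0,0,0,0,0,0,0,0,0,0], delta_pos=[[0.3,0,-0.25],[0.6,-0.6,-0.4],[0.6,-0.6,-0.4],[0.6,-0.6,-0.4],[0.6,0,-0.8],[0.6,0,-0.8],[0.6,0,-1.0],[0,0,-2.0],[0,0,-2.0],[0,0,-2.0],[0,0,0]], angular=[[0,0,0],[0,0,0],[0,0,0],[0,0,0],[0,0,0],[0,0,0],[0,0,0],[0,0,0],[0,0,0],[0,0,0],[0,0,0]])

```text
clock: 18.45
position: [0.6187, 0.013, 0.3057]
ee_rot: [-0.222, 2.17, 0.109]
force: [0.4, 0.3, -0.5]
width: 0.005
gripper_force: 0.0
```

```bash
python3 rel.py; python3 top.py pics/p5.png
```

```text
t 18.45 rel lip mm [  9.3  -7.5 130.5] q [ 1.13  0.24 -1.26  2.27  2.73  0.18 -0.93] F printer axes [ 0.4  0.2 -0.5] zdir [ 0.821  0.    -0.572] ydir [-0.004  1.    -0.005]
```

View pics/p5.png

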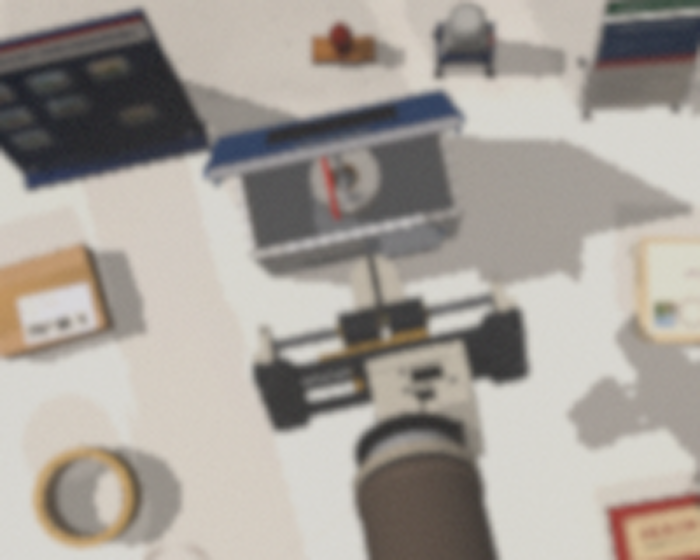

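```bash
python3 - <<'E'
from h import *
t=arm.get_image("top");yaw=.1977;X=np.array([np.cos(yaw),np.sin(yaw),0]);Y=np.array([-np.sin(yaw),np.cos(yaw),0]);Z=np.array([0,0,1.])
H=np.array([.7636,.0497,.154])
for th in (.8,.9,1.0,1.1,1.2,1.3):
    u=-np.cos(th)*X+np.sin(th)*Z
    print(th,proj(t,[H+.16*u+s*.103*Y for s in(1,-1)]).round(1).tolist())
print("seen",[189.4,144.1],[130+462/3.5,95+125/3.5])
E
```

```text
0.8 [[193.6, 166.9], [266.9, 151.3]]
0.9 [[192.1, 162.0], [266.2, 146.3]]
1.0 [[190.6, 156.9], [265.3, 141.0]]
1.1 [[189.1, 151.4], [264.3, 135.4]]
1.2 [[187.7, 145.6], [263.3, 129.6]]
1.3 [[186.2, 139.7], [262.1, 123.7]]
seen [189.4, 144.1] [262.0, 130.71428571428572]
```

The cover sits at about 1.2 rad, nothing is touching it, and the bystanders have not moved.

```bash
python3 -c "
from cell import arm
print(arm.sign_off())"
```

```text
the job is handed in; nothing more can be done
None
```

The cover was freed from its catch and stands open by itself at about 1.2 rad (69°), estimated from the top camera. The arm is clear of the printer, the bystanders look unmoved, and the job was handed in at about 18.5 s; no verdict came back.

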